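Fit the paint mixer's stirrer and hold its bayonet lid at half lock

TASK

Take the stirrer from its wooden stand and stand it upright in the bore at the bottom of the teal mixing pot, foot fully home, and let go of it. Then lower the white bayonet lid over the stirrer, its two lugs through the pot's two notches until the lid sits on the rim, and twist it clockwise (seen from above) until its black pointers are at the yellow halfway marks, without ever going on to the red marks where the lock clicks. The ring inside springs the lid back if it is let go, so finish still gripping the lid and holding it steady at the yellow marks; do not disturb the paint jars.

Things in the scene. Friction and masses are not known exactly. Their poses are not given: they have to be found in the camera images.
- pot: (Sizes in mm.) Fixed teal round mixing pot, 108 dia, rim top 70 above the bench, on a dark foot plate 130 dia. Origin under its centre on the bench, z up. Its top is closed by an grey metal flange, 5 thick, flush with the rim, with a mouth of 63 dia and two notches 16 wide along the pot's +x and -x, out to 40 from the axis. The same after a half turn
- pot_rim (a point): Centre of the mouth at the rim top. Marks on the rim, 42 to 54 from here: green at the two notches (pot +x and -x), yellow 35 degrees (0.61 rad) clockwise of them seen from above, red 70 degrees clockwise. Lid lugs turn clockwise under the flange; stops keep them from turning anticlockwise from the notches
- pot_bore (a point): Centre of the bore's mouth, on the pot's axis 36 above the bench: the flat top of a steel boss 40 x 40 inside the pot. The bore is vertical, 13.6 dia, 26 deep
- return_ring (a joint): Hidden sprung ring in the pot, pushed by the lid's lugs; 0 at rest, rising with clockwise turn (rad). The lugs meet it after 0.03 to 0.06 rad, so it reads the lid's turn from the notches less that: 0.55 to 0.58 at the yellow marks. It pushes back, 0.05 N m at first, 0.11 at the yellow marks, and turns a loose lid back. Above 1.1 the lid is in the lock
- lock_pin (a joint): Red sprung click pin in the pot wall below one red mark, 0 at rest, pushed outward (m) by a lid lug from 0.9 to 1.1 rad of lid turn; pressed by more than 0.0015 the lock has clicked
- lid: Loose white lid, 140 g (varies), standing on its plug. Origin at the centre of its underside, z up. Hollow plug 57 to 59 dia, 16 high; above it a ribbed disc 80 dia, from 16 to 22; a 24 dia hole right through for the stirrer. The same after a half turn. Fully in the pot the disc lies on the rim, origin 54 above the bench; lugs under the flange then have 2.5 of lift
- lid_lug (a point): Bottom of one of the two black lugs, at the outer end, 36 from the lid's axis along its +x (the other is along -x). Lugs are 12 wide and 8.5 high, at the plug's bottom; black pointer lines on the disc lie over them
- lid_grip (a point): Centre of the lid's square white chimney at gripping height, on the lid's axis, 46 above its underside. Chimney 34 x 34 outside, faces square to the lid's x and y, from 22 to 62 above the underside
- stand: Fixed wooden block 70 x 70 x 40 high with a bore of 14 dia, 30 deep, in the middle of its top, in which the stirrer stands at first. Origin under its centre
- stirrer: Loose steel stirrer, 90 g (varies), upright. Origin at the bottom of its foot, z up the shaft. Shaft 12 dia, 120 long; shoulder 26 dia from 22 to 28 above the foot bottom, four blades (36 across) from 28 to 40. It rests on its shoulder: origin 18 above the bench in the stand, 14 above the bench fully home in the pot, its top then 134
- stirrer_grip (a point): Point on the shaft axis in its orange top part (84 to 120 above the foot bottom), 100 above the foot bottom
- jar_yellow: Loose closed jar of yellow paint with a white lid, 62 dia, 66 high, 250 g; a bystander. Origin under its centre
- jar_red: Loose closed jar of red paint with a white lid, 62 dia, 66 high, 250 g; a bystander. Origin under its centre
- jar_blue: Loose closed jar of blue paint with a white lid, 62 dia, 66 high, 250 g; a bystander. Origin under its centre
- jar_green: Loose closed jar of green paint with a white lid, 62 dia, 66 high, 250 g; a bystander. Origin under its centre
- jar_orange: Loose closed jar of orange paint with a white lid, 62 dia, 66 high, 250 g; a bystander. Origin under its centre
- jar_purple: Loose closed jar of purple paint with a white lid, 62 dia, 66 high, 250 g; a bystander. Origin under its centre
Not all that is in view belongs to the job. Of the things that look like the stirrer, the smaller one is meant.

How it is judged (in metres and radians):
On the way, in this order (a step that is already met when the one before it is completed fails the run):
1. the stirrer stands fully home in the pot's bore, let go (z of stirrer in the frame of pot below 0.017 m and horizontal distance between stirrer and pot below 0.005 m and angle between stirrer's own z axis and vertical below 0.08 rad and contact force between the fingers and stirrer below 0.1 N), for 0.2 s.
2. the lid is down on the rim over the stirrer, lugs still at the notches (z of lid in the frame of pot below 0.0575 m and horizontal distance between lid and pot below 0.005 m and angle between lid's own z axis and vertical below 0.08 rad and value of joint return_ring below 0.3 rad), for 0.05 s.
3. the lid is turned to the halfway marks and held (z of lid in the frame of pot below 0.0575 m and horizontal distance between lid and pot below 0.005 m and angle between lid's own z axis and vertical below 0.08 rad and angle between the x axis of lid and the x axis of pot, either way round between 0.46 and 0.76 rad and value of joint return_ring between 0.35 and 0.8 rad and contact force between the fingers and lid above 2 N), for 0.3 s.
At the end, for the whole second after the job is handed in: Stirrer home in the bore (within 3 mm of full depth, 5 mm of the axis, 0.08 rad of upright). Lid down in the pot (within 3.5 mm of its seat, 5 mm, 0.08 rad), turned clockwise 0.46 to 0.76 rad (yellow mark 0.61), at rest, lock not clicked, fingers still gripping it with over 2 N (all of step 3 and z of stirrer in the frame of pot below 0.017 m and horizontal distance between stirrer and pot below 0.005 m and angle between stirrer's own z axis and vertical below 0.08 rad and value of joint lock_pin below 0.0015 m and angular speed of lid below 0.15 rad/s); the arm keeps its last pose, push and grip.
It fails at once if the lid is turned into the lock (click) (value of joint lock_pin above 0.0015 m or value of joint return_ring above 1.1 rad).
It fails at once if a paint jar is knocked or shifted by more than 20 mm (distance of any of jar_yellow, jar_red, jar_blue, jar_green, jar_orange, jar_purple from where it was at the start of the episode above 0.02 m).
It also fails if it takes over 67 s, if anything falls off the work surface, if the arm or the gripper's body presses on something with over 40 N, if the wrist force passes 120 N, or if a joint passes its speed limit or range.

ROBOT

A 6-joint arm with a two-finger parallel gripper is mounted at the origin on the work surface. World frame = base frame: x ahead of the robot, y to its left, z up, the work surface at z = 0. Lengths are in mm, angles in rad, forces in N, time in s.
With the tool pointing down it reaches from about 300 to 775 mm from the base axis. Payload 14.6 kg.
Tool frame: the origin (TCP) lies on the centre line of the jaws, within the pads' length; the fingertips stand manip.finger_overhang ahead of it and the grasp point (between the pads) lies 11 mm behind it (manip.finger_overhang is the distance from the TCP to the fingertips, in mm); y points along the fingers, x is the direction in which the jaws open and shut, and the axes are right-handed (so a half turn about y gives the same grasp; the last joint's range is limited). The gripper opens to 94 mm and grips with 3 to 60 N. Pads are 16 mm wide; open, the fingers measure 119 mm over their backs; the gripper's body (75 mm by 177 mm) begins 78 mm behind the grasp point.
Start: joints at [1.14, 0.3, 1.521, -0, 1.321, -0.067], TCP at [195.702, 513.994, 213.446] pointing down, gripper open.
Joint ranges: [-3.03, 3.03], [-0.79, 2.21], [0.23, 2.52], [-1.04, 4.18], [0, 3.07], [-2.55, 2.55]. Speed limits (rad/s): [2.22, 2.22, 2.57, 3.14, 3.14, 3.14].

INTERFACE

Orientations are given as [roll, pitch, yaw] about the fixed x, y, z axes, in that order (R = Rz(yaw) Ry(pitch) Rx(roll)).
In Python, from cell import monitor, viewer, ticket, manip gives the robot as it stands.
- The arm moves only by the shell command python3 -m jog 'ROWS' [FORCE]. ROWS is JSON, a list of rows, each an object of numbers: "grip": the finger opening in cm, from 0 to 9.4; "dx", "dy", "dz": the shift along the tool's x, y, z in cm; "spin": the turn about the tool's y in degrees. In form: [{"grip": .., "dx": .., "dy": .., "dz": .., "spin": ..}, ...]. A call has 1 to 20 rows; each row is the pose to reach, as a shift and turn from the pose commanded when the call began, along the tool's axes at that moment; what a row does not reach only later rows make up. A row lasts 1/8 s, in which the tool goes at most 62.5 mm and 10.7 degrees, less where a joint would pass 70% of its speed; a pose out of reach is approached as far as the arm can. A call with a gripper value outside its range is refused whole. The fingers move at their own pace and stop on an object; FORCE is the grip in N (left out, the last holds). Time passes only in rows, so rows that repeat a pose let the fingers close. It gives the time, the measured TCP pose, the force and the opening at its end, in the units of the state.
- monitor.read_state(): the state, without advancing time (a new reading comes with each control period).
- viewer.camera(name): name is "scene" or "side" or "wrist"; returns a dict with "color" (400x640x3 uint8, red, green, blue), "vertical_fov" (degrees; the focal length in pixels is half the picture's height over the tangent of half this angle, whatever the lens; pixels are square), "cx", "cy" (the principal point, pixels), "rvec" (rotation vector, rad) and "tvec" (3), from world to camera coordinates, as OpenCV has them. Camera axes: x right, y down, z forward; pixel columns grow to the right and rows downward; lengths in mm; the calibration is good to about 2 mm. A picture is of the moment at which its call begins. There is no depth.
- ticket.sign_off(): hands the job in, once; it reports no verdict.
The state is a dict: "clock": time; "joints": joint angles; "qd": joint speeds; "effort": joint torques, N m; "eef_pos": TCP position; "eef_rot": TCP orientation; "wrist_force": force on the tool from outside, world axes, zero at the start; "moment": the same for the moment, N m; "finger_gap": finger opening in mm.
Only numpy, scipy, OpenCV 4.12 (cv2) and the standard library are available. Lean on these libraries where they do the work, as an engineer would, in place of code of your own. Each camera call takes 0.05 s, during which the arm holds its last target. There are 200 camera calls.

## Working session

There is one attempt and no reset: what is moved stays moved. The work goes in short steps, Python scripts to look and compute and a shell command to move; the robot and the scene stay as the last step left them, time stands still between calls to the robot, and variables do not carry over. Pictures are saved under pics/ and viewed, about 8 in all and at most 12, crops included, and the job is handed in when it is done.

```bash
ls; mkdir -p pics; cat > h.py <<'E'
from cell import monitor, viewer, ticket, manip
import numpy as np, cv2
from scipy.spatial.transform import Rotation as R
def shot(name,fn=None):
    c=viewer.camera(name); im=c["color"][:,:,::-1].copy()
    if fn: cv2.imwrite("pics/"+fn,im)
    h=im.shape[0]; f=h/2/np.tan(np.radians(c["vertical_fov"])/2)
    K=np.array([[f,0,c["cx"]],[0,f,c["cy"]],[0,0,1.]])
    np.savez("pics/"+name+".npz",K=K,r=np.array(c["rvec"],float),t=np.array(c["tvec"],float))
    return im
def cal(name):
    d=np.load("pics/"+name+".npz"); return d["K"],d["r"],d["t"]
def at_z(name,u,v,z):
    K,r,t=cal(name); M=cv2.Rodrigues(r)[0]
    d=M.T@np.linalg.inv(K)@[u,v,1]; o=-M.T@t.ravel()
    return o+d*(z-o[2])/d[2]
def pix(name,p):
    K,r,t=cal(name); return cv2.projectPoints(np.array(p,float).reshape(-1,1,3),r,t,K,None)[0].reshape(-1,2)
E
python3 - <<'E'
from h import *
print(monitor.read_state(), manip.finger_overhang, [a for a in dir(manip) if a[0]!='_'])
for n in ["scene","side","wrist"]:
    shot(n,n+"0.png"); print(n,cal(n))
a=cv2.imread("pics/scene0.png");b=cv2.imread("pics/side0.png")
E
```

```text
pics
{'clock': 0.0, 'joints': array([ 1.14039056e+00,  3.00457897e-01,  1.52158773e+00, -4.24597545e-05,
        1.32068810e+00, -6.66001508e-02]), 'qd': array([-9.52564050e-04, -1.53697018e-03, -1.29125904e-03, -1.07676248e-04,
       -1.50367056e-05,  1.03360200e-03]), 'effort': array([ 1.56479786e-03, -5.31807089e+01, -3.52749074e+01,  7.09227752e-02,
        2.42579577e-02, -6.85188456e-05]), 'eef_pos': array([195.61499544, 513.76577744, 212.89075448]), 'eef_rot': array([-1.57076142e+00,  1.14127583e-03,  1.20700127e+00]), 'wrist_force': array([ 0.53060501,  0.2972684 , -0.21224788]), 'moment': array([ 0.02098276,  0.0105686 , -0.00363243]), 'finger_gap': 94.19201278094671} 8.0 ['Unreachable', 'finger_overhang']
scene (array([[510.05238345,   0.        , 316.06661521],
       [  0.        , 510.05238345, 195.82537384],
       [  0.        ,   0.        ,   1.        ]]), array([ 1.75326632,  1.40845887, -0.79683282]), array([ -99.72588687, -202.02075371, 1850.87230721]))
side (array([[464.40812275,   0.        , 312.96170893],
       [  0.        , 464.40812275, 199.21368811],
       [  0.        ,   0.        ,   1.        ]]), array([ 2.09797481, -0.74263089,  0.37064482]), array([-437.86079645,  281.19564784,  914.57762509]))
wrist (array([[320.55325479,   0.        , 321.70815956],
       [  0.        , 320.55325479, 196.00568564],
       [  0.        ,   0.        ,   1.        ]]), array([-2.40083285, -1.65630597, -0.21703963]), array([-549.36761442,  -27.34798108,  391.57527706]))
```

View pics/scene0.png

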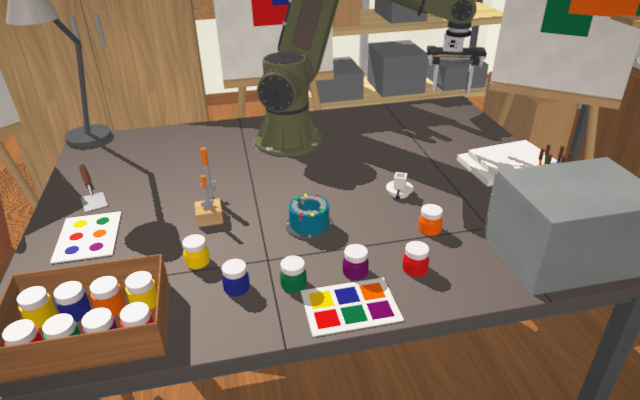

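View pics/side0.png

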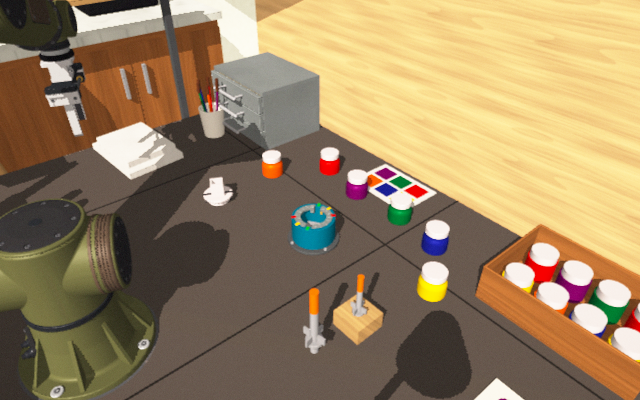

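View pics/wrist0.png

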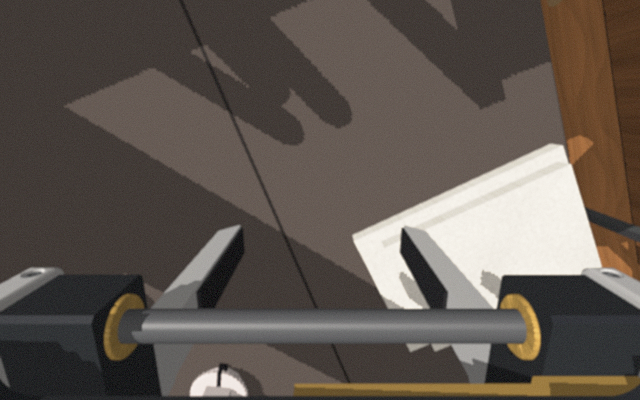

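```bash
python3 - <<'E'
from h import *
for n,pts in {"scene":{"pot70":(309,204,70),"stirtop138":(204,176,138),"standtop40":(209,206,40),"lidchim62":(401,176,62),"liddisc22":(400,188,22),"red66":(416,247,66),"or66":(431,210,66),"pur66":(356,250,66),"grn66":(293,262,66),"blue66":(235,265,66),"yel66":(195,240,66)},
 "side":{"pot70":(314,216,70),"stirtop138":(361,277,138),"standtop40":(358,312,40),"big":(314,350,0),"lidchim62":(217,181,62),"liddisc22":(218,194,22),"or66":(272,155,66),"red66":(330,153,66),"yel66":(433,269,66)}}.items():
  for k,(u,v,z) in pts.items(): print(n,k,at_z(n,u,v,z).round(0)[:2])
s=cv2.imread("pics/side0.png"); c=cv2.resize(s[130:260,170:360],None,fx=4,fy=4,interpolation=cv2.INTER_CUBIC); cv2.imwrite("pics/c1.png",c)
E
```

```text
scene pot70 [537. -29.]
scene stirtop138 [ 439. -294.]
scene standtop40 [ 437. -293.]
scene lidchim62 [441. 265.]
scene liddisc22 [443. 264.]
scene red66 [772. 183.]
scene or66 [634. 278.]
scene pur66 [750.  42.]
scene grn66 [ 760. -110.]
scene blue66 [ 740. -241.]
scene yel66 [ 623. -330.]
side pot70 [537. -35.]
side stirtop138 [ 436. -301.]
side standtop40 [ 435. -300.]
side big [ 330. -292.]
side lidchim62 [436. 259.]
side liddisc22 [432. 256.]
side or66 [627. 272.]
side red66 [766. 173.]
side yel66 [ 621. -331.]
```

View pics/c1.png

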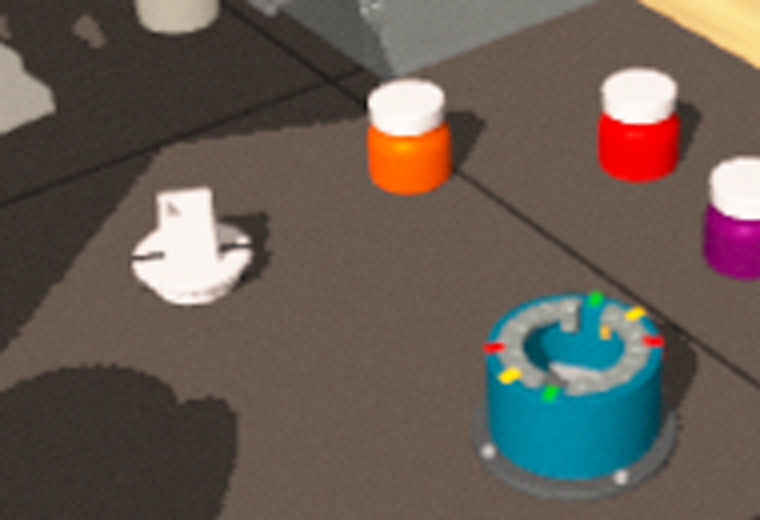

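```bash
cat >> h.py <<'E'
def go(x,y,z,yawdeg,cmd=None):
    s=monitor.read_state(); p=np.array(s["eef_pos"]); M=R.from_euler("xyz",s["eef_rot"]).as_matrix()
    d=M.T@(np.array([x,y,z])-p)/10
    sp=-(yawdeg-np.degrees(s["eef_rot"][2])); sp=(sp+180)%360-180
    print("dx %.2f dy %.2f dz %.2f spin %.1f"%(*d,sp), p.round(1), np.degrees(s["eef_rot"]).round(2))
E
python3 - <<'E'
from h import *
K,r,t=cal("wrist"); C=-cv2.Rodrigues(r)[0].T@t
s=monitor.read_state(); M=R.from_euler("xyz",s["eef_rot"]).as_matrix()
print("cam in tool",M.T@(C-s["eef_pos"]), "optical axis in tool",M.T@cv2.Rodrigues(r)[0][2], "tcp pix",pix("wrist",s["eef_pos"]), "below",pix("wrist",s["eef_pos"]-[0,0,100]))
f=lambda u,v,z:at_z("side",170+u/4,130+v/4,z)
def ang(a,b): d=(a-b)[:2]; return np.degrees(np.arctan2(d[1],d[0])).round(1), ((a+b)/2).round(1), np.hypot(*d).round(1)
print("green",ang(f(596,299,70),f(550,393,70)),"yel",ang(f(635,314,70),f(511,376,70)),"red",ang(f(652,341,70),f(494,347,70)))
print("lid",ang(f(148,256,22),f(235,245,22)))
go(437,-297,250,-57.3)
E
```

```text
cam in tool [-1.06459707e-01 -1.71448818e+02  7.56065280e+01] optical axis in tool [-3.35828199e-04  9.65697468e-01 -2.59669574e-01] tcp pix [[321.96346121 245.32286149]] below [[322.03636325 198.88438439]]
green (np.float64(34.3), array([536. , -34.9,  70. ]), np.float64(95.6)) yel (np.float64(-0.1), array([536.3, -35. ,  70. ]), np.float64(96.0)) red (np.float64(-35.7), array([536. , -34.3,  70. ]), np.float64(95.6))
lid (np.float64(153.5), array([435.2, 262.1,  22. ]), np.float64(59.6))
dx -67.19 dy -3.64 dz -51.41 spin 126.5 [195.6 513.8 213. ] [-9.000e+01  5.000e-02  6.916e+01]
```

```bash
R='{"dx":-67.2,"dy":-3.6,"dz":-51.4,"spin":126.5}'; python3 -m jog '[{"dx":-67.2,"dy":-3.6,"dz":-51.4,"spin":126.5},{"dx":-67.2,"dy":-3.6,"dz":-51.4,"spin":126.5},{"dx":-67.2,"dy":-3.6,"dz":-51.4,"spin":126.5},{"dx":-67.2,"dy":-3.6,"dz":-51.4,"spin":126.5},{"dx":-67.2,"dy":-3.6,"dz":-51.4,"spin":126.5},{"dx":-67.2,"dy":-3.6,"dz":-51.4,"spin":126.5},{"dx":-67.2,"dy":-3.6,"dz":-51.4,"spin":126.5},{"dx":-67.2,"dy":-3.6,"dz":-51.4,"spin":126.5},{"dx":-67.2,"dy":-3.6,"dz":-51.4,"spin":126.5},{"dx":-67.2,"dy":-3.6,"dz":-51.4,"spin":126.5},{"dx":-67.2,"dy":-3.6,"dz":-51.4,"spin":126.5},{"dx":-67.2,"dy":-3.6,"dz":-51.4,"spin":126.5},{"dx":-67.2,"dy":-3.6,"dz":-51.4,"spin":126.5},{"dx":-67.2,"dy":-3.6,"dz":-51.4,"spin":126.5},{"dx":-67.2,"dy":-3.6,"dz":-51.4,"spin":126.5},{"dx":-67.2,"dy":-3.6,"dz":-51.4,"spin":126.5},{"dx":-67.2,"dy":-3.6,"dz":-51.4,"spin":126.5},{"dx":-67.2,"dy":-3.6,"dz":-51.4,"spin":126.5}]'
python3 - <<'E'
from h import *
shot("wrist","w1.png"); go(437,-297,250,-57.3); print(pix("wrist",[[437,-297,138],[437,-297,40]]))
E
```

```text
dx -67.20 dy -3.65 dz -51.41 spin 126.5 [195.7 513.9 213.1] [-9.000e+01  4.000e-02  6.916e+01]
[[-227.95635751  608.9212401 ]
 [-120.95740923  511.83861049]]validation failed for argument at $[0]...
```

View pics/w1.png

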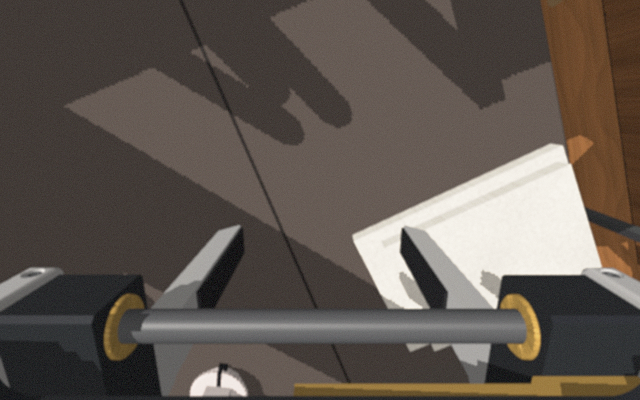

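```bash
python3 -m jog '[{"grip":9.4,"dx":-67.2,"dy":-3.6,"dz":-51.4,"spin":126.5},{"grip":9.4,"dx":-67.2,"dy":-3.6,"dz":-51.4,"spin":126.5},{"grip":9.4,"dx":-67.2,"dy":-3.6,"dz":-51.4,"spin":126.5},{"grip":9.4,"dx":-67.2,"dy":-3.6,"dz":-51.4,"spin":126.5},{"grip":9.4,"dx":-67.2,"dy":-3.6,"dz":-51.4,"spin":126.5},{"grip":9.4,"dx":-67.2,"dy":-3.6,"dz":-51.4,"spin":126.5},{"grip":9.4,"dx":-67.2,"dy":-3.6,"dz":-51.4,"spin":126.5},{"grip":9.4,"dx":-67.2,"dy":-3.6,"dz":-51.4,"spin":126.5},{"grip":9.4,"dx":-67.2,"dy":-3.6,"dz":-51.4,"spin":126.5},{"grip":9.4,"dx":-67.2,"dy":-3.6,"dz":-51.4,"spin":126.5},{"grip":9.4,"dx":-67.2,"dy":-3.6,"dz":-51.4,"spin":126.5},{"grip":9.4,"dx":-67.2,"dy":-3.6,"dz":-51.4,"spin":126.5},{"grip":9.4,"dx":-67.2,"dy":-3.6,"dz":-51.4,"spin":126.5},{"grip":9.4,"dx":-67.2,"dy":-3.6,"dz":-51.4,"spin":126.5},{"grip":9.4,"dx":-67.2,"dy":-3.6,"dz":-51.4,"spin":126.5},{"grip":9.4,"dx":-67.2,"dy":-3.6,"dz":-51.4,"spin":126.5},{"grip":9.4,"dx":-67.2,"dy":-3.6,"dz":-51.4,"spin":126.5},{"grip":9.4,"dx":-67.2,"dy":-3.6,"dz":-51.4,"spin":126.5}]' && 
python3 - <<'E'
from h import *
a=shot("wrist","w2.png"); go(437,-297,250,-57.3); print(pix("wrist",[[437,-297,138],[437,-297,40]]))
hsv=cv2.cvtColor(a,cv2.COLOR_BGR2HSV); m=cv2.inRange(hsv,(5,180,120),(18,255,255))
n,l,st,c=cv2.connectedComponentsWithStats(m)
for i in range(1,n):
  if st[i,4]>60: print(st[i],c[i].round(1))
E
```

```text
clock: 2.45
eef_pos: [437.0, -296.3, 249.8]
eef_rot: [-1.571, -0.0, -1.0]
wrist_force: [1.2, 0.0, 0.1]
finger_gap: 94.4
dx 0.05 dy -0.02 dz -0.03 spin -0.0 [ 437.  -296.4  249.8] [-8.999e+01 -3.000e-02 -5.730e+01]
[[322.2923313  195.33959363]
 [322.12684161 174.39079478]]
[602  29  38  46 940] [625.6  48.5]
[318 181  10  19 153] [322.5 189.9]
[489 262  22  20 323] [499.3 271. ]
[246 264  24  31 398] [258.9 277.9]
```

View pics/w2.png

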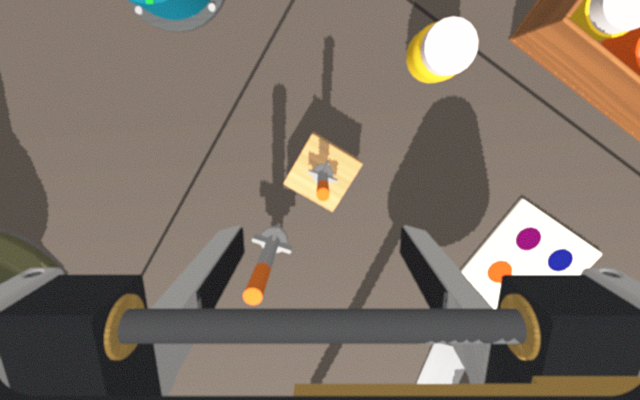

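```bash
python3 -m jog '[{"grip":6,"dx":0.05,"dy":5,"dz":0,"spin":0},{"grip":6,"dx":0.05,"dy":10,"dz":0,"spin":0},{"grip":6,"dx":0.05,"dy":14.3,"dz":0,"spin":0},{"grip":6,"dx":0.05,"dy":14.3,"dz":0,"spin":0},{"grip":0,"dx":0.05,"dy":14.3,"dz":0,"spin":0},{"grip":0,"dx":0.05,"dy":14.3,"dz":0,"spin":0},{"grip":0,"dx":0.05,"dy":14.3,"dz":0,"spin":0},{"grip":0,"dx":0.05,"dy":14.3,"dz":0,"spin":0},{"grip":0,"dx":0.05,"dy":14.3,"dz":0,"spin":0},{"grip":0,"dx":0.05,"dy":14.3,"dz":0,"spin":0}]' 40 
python3 - <<'E'
from h import *
s=monitor.read_state(); print(s["wrist_force"],s["moment"],s["finger_gap"],s["eef_pos"])
E
```

```text
clock: 3.75
eef_pos: [437.3, -297.4, 106.6]
eef_rot: [-1.571, -0.0, -1.001]
wrist_force: [0.2, 0.2, 1.6]
finger_gap: 11.3
[0.22973578 0.21398201 1.63298817] [-0.05197237  0.1763413  -0.00620375] 11.291882584726636 [ 437.25363076 -297.35315793  106.56861488]
```

```bash
python3 - <<'E'
from h import *
go(506,11,200,-57.3)
E
```

```text
dx -22.25 dy -9.34 dz 22.43 spin -0.0 [ 437.3 -297.4  106.6] [-9.000e+01 -1.000e-02 -5.734e+01]
```

```bash
python3 -m jog '[{"grip":0,"dx":0,"dy":-3,"dz":0,"spin":0},{"grip":0,"dx":0,"dy":-6.5,"dz":0,"spin":0},{"grip":0,"dx":0,"dy":-9.3,"dz":0,"spin":0},{"grip":0,"dx":-2,"dy":-9.3,"dz":2,"spin":0},{"grip":0,"dx":-5,"dy":-9.3,"dz":5,"spin":0},{"grip":0,"dx":-9,"dy":-9.3,"dz":9,"spin":0},{"grip":0,"dx":-13,"dy":-9.3,"dz":13,"spin":0},{"grip":0,"dx":-17,"dy":-9.3,"dz":17,"spin":0},{"grip":0,"dx":-20,"dy":-9.3,"dz":20,"spin":0},{"grip":0,"dx":-22,"dy":-9.3,"dz":22.4,"spin":0},{"grip":0,"dx":-22.2,"dy":-9.3,"dz":22.4,"spin":0},{"grip":0,"dx":-22.2,"dy":-9.3,"dz":22.4,"spin":0},{"grip":0,"dx":-22.2,"dy":-9.3,"dz":22.4,"spin":0}]' 
python3 - <<'E'
from h import *
a=shot("wrist","w3.png"); go(536,-35,200,-57.3)
print(pix("wrist",[[536,-35,70],[536,-35,36]]), pix("wrist",monitor.read_state()["eef_pos"]+np.array([0,0,-89])))
c=cv2.resize(a[60:320,220:520],None,fx=2.2,fy=2.2,interpolation=cv2.INTER_CUBIC); cv2.imwrite("pics/w3c.png",c)
E
```

```text
clock: 5.38
eef_pos: [505.9, 9.6, 199.5]
eef_rot: [-1.571, -0.0, -1.002]
wrist_force: [-0.6, -0.5, -1.0]
finger_gap: 11.4
dx 5.38 dy -0.05 dz 0.13 spin -0.1 [505.9   9.6 199.5] [-90.    -0.   -57.41]
[[377.29932969 188.82754777]
 [371.98086809 181.21562231]] [[321.66111754 201.77300555]]
```

View pics/w3c.png

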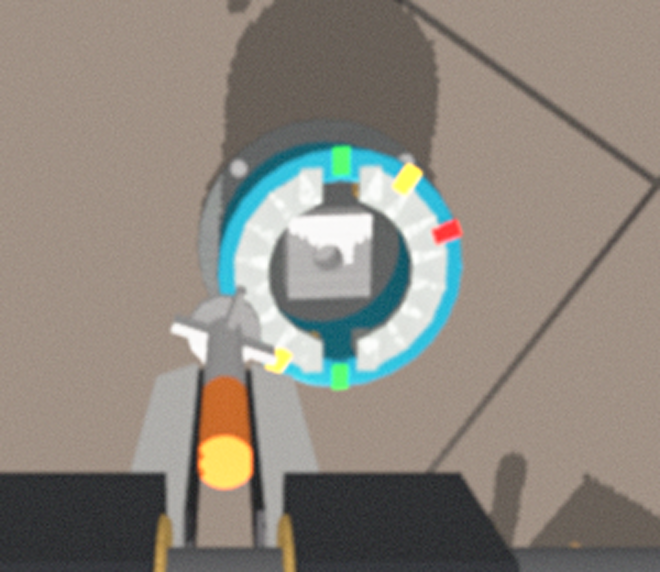

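```bash
python3 - <<'E'
from h import *
a=cv2.imread("pics/w3.png"); hsv=cv2.cvtColor(a,cv2.COLOR_BGR2HSV)
for nm,lo,hi in [("green",(50,150,120),(75,255,255)),("yel",(22,150,150),(35,255,255)),("red",(170,150,120),(180,255,255)),("oran",(5,150,100),(21,255,255))]:
  n,l,st,c=cv2.connectedComponentsWithStats(cv2.inRange(hsv,lo,hi))
  for i in range(1,n):
    if st[i,4]>25 and 220<c[i][0]<520 and c[i][1]<300: print(nm,st[i],c[i].round(1),at_z("wrist",*c[i],70).round(1))
# flange/teal outer circle
m=cv2.inRange(hsv,(90,150,60),(105,255,255)); 
print("boss",at_z("wrist",370,176.1,36),"bore",at_z("wrist",369.1,176.8,36),"rimc",at_z("wrist",374.9,181.8,70))
p=monitor.read_state()["eef_pos"]
print(pix("wrist",[p+[0,0,h] for h in (31,-5,-49,-61,-67,-89)]))
u,v=220+225/2.2,60+462/2.2; print("top",u,v,at_z("wrist",u,v,p[2]+31),p)
E
```

```text
green [371 126   8  13  92] [374.9 131.9] [579.   -1.9  70. ]
green [371 226   7  10  67] [374.  230.4] [499.2 -57.   70. ]
yel [400 136  12  11  64] [405.1 140.4] [587.8 -30.   70. ]
yel [312 259  21  21 344] [322.1 268.6] [435.6 -36.   70. ]
oran [309 232  27  46 689] [321.5 249.8] [453.  -24.1  70. ]
boss [539.4327355  -30.02775399  36.        ] bore [538.29215046 -29.6551285   36.        ] rimc [540.44387281 -29.04346909  70.        ]
[[321.5825993  270.70440369]
 [321.61620381 241.20289876]
 [321.64363644 217.11971748]
 [321.64946139 212.00596792]
 [321.65217139 209.62685943]
 [321.66111754 201.77300555]]
top 322.27272727272725 270.0 [506.40688192   9.50781668 230.47381216] [505.90905273   9.58596352 199.47381216]
```

```bash
python3 -m jog '[{"grip":0,"dx":2.5,"dy":0,"dz":0.5,"spin":0},{"grip":0,"dx":5.08,"dy":0,"dz":0.68,"spin":0},{"grip":0,"dx":5.08,"dy":0,"dz":0.68,"spin":0},{"grip":0,"dx":5.08,"dy":0,"dz":0.68,"spin":0},{"grip":0,"dx":5.08,"dy":4,"dz":0.68,"spin":0},{"grip":0,"dx":5.08,"dy":6.8,"dz":0.68,"spin":0},{"grip":0,"dx":5.08,"dy":6.8,"dz":0.68,"spin":0},{"grip":0,"dx":5.08,"dy":6.8,"dz":0.68,"spin":0}]' 
python3 - <<'E'
from h import *
go(539,-29.6,131,-57.3); print(monitor.read_state()["moment"])
E
```

```text
clock: 6.42
eef_pos: [539.6, -28.5, 132.9]
eef_rot: [-1.57, -0.001, -1.001]
wrist_force: [0.5, 0.4, -0.4]
finger_gap: 11.2
dx 0.07 dy 0.19 dz -0.11 spin -0.0 [539.6 -28.5 132.9] [-8.993e+01 -6.000e-02 -5.733e+01]
[-0.02011736  0.11299261 -0.04654489]
```

```bash
python3 -m jog '[{"grip":0,"dx":0.07,"dy":0.2,"dz":-0.11,"spin":0},{"grip":0,"dx":0.07,"dy":0.5,"dz":-0.11,"spin":0},{"grip":0,"dx":0.07,"dy":0.7,"dz":-0.11,"spin":0},{"grip":0,"dx":0.07,"dy":0.9,"dz":-0.11,"spin":0},{"grip":0,"dx":0.07,"dy":0.9,"dz":-0.11,"spin":0}]' 
python3 - <<'E'
from h import *
go(539,-29.6,103,-57.3); print(monitor.read_state()["moment"])
E
```

```text
clock: 7.05
eef_pos: [538.5, -29.8, 122.3]
eef_rot: [-1.571, 0.0, -1.001]
wrist_force: [-0.0, 0.7, -0.8]
finger_gap: 11.2
dx 0.01 dy 1.93 dz 0.05 spin -0.0 [538.5 -29.8 122.3] [-9.002e+01  1.000e-02 -5.734e+01]
[0.00118024 0.09890785 0.00768044]
```

```bash
python3 -m jog '[{"grip":0,"dx":0,"dy":0.5,"dz":0,"spin":0},{"grip":0,"dx":0,"dy":1,"dz":0,"spin":0},{"grip":0,"dx":0,"dy":1.4,"dz":0,"spin":0},{"grip":0,"dx":0,"dy":1.7,"dz":0,"spin":0},{"grip":0,"dx":0,"dy":1.8,"dz":0,"spin":0},{"grip":0,"dx":0,"dy":1.9,"dz":0,"spin":0},{"grip":0,"dx":0,"dy":1.9,"dz":0,"spin":0}]' 
python3 - <<'E'
from h import *
go(539,-29.6,103,-57.3); print(monitor.read_state()["moment"])
E
```

```text
clock: 7.92
eef_pos: [538.6, -29.8, 103.5]
eef_rot: [-1.571, -0.0, -1.001]
wrist_force: [-0.6, -0.2, -1.4]
finger_gap: 11.3
dx 0.00 dy 0.05 dz 0.05 spin -0.0 [538.6 -29.8 103.5] [-90.    -0.   -57.34]
[-0.10300153  0.15956069  0.00911779]
```

```bash
python3 -m jog '[{"grip":0,"dx":0,"dy":0.15,"dz":0,"spin":0},{"grip":0,"dx":0,"dy":0.15,"dz":0,"spin":0},{"grip":1.8,"dx":0,"dy":0,"dz":0,"spin":0},{"grip":3,"dx":0,"dy":0,"dz":0,"spin":0},{"grip":4,"dx":0,"dy":0,"dz":0,"spin":0},{"grip":4,"dx":0,"dy":0,"dz":0,"spin":0},{"grip":4,"dx":0,"dy":-4,"dz":0,"spin":0},{"grip":4,"dx":0,"dy":-9,"dz":0,"spin":0},{"grip":4,"dx":0,"dy":-12,"dz":0,"spin":0}]' 
python3 - <<'E'
from h import *
go(442,264,220,-26.5)
E
```

```text
clock: 9.05
eef_pos: [539.0, -29.9, 225.9]
eef_rot: [-1.569, -0.002, -1.001]
wrist_force: [0.2, 0.1, 0.4]
finger_gap: 40.1
dx -29.98 dy 0.56 dz 7.69 spin -30.8 [539.  -29.9 225.9] [-89.9   -0.09 -57.35]
```

```bash
python3 - <<'E'
from h import *
a=shot("wrist","w4.png"); print(pix("wrist",[[538.7,-29.8,134],[538.7,-29.8,98]]))
hsv=cv2.cvtColor(a,cv2.COLOR_BGR2HSV); n,l,st,c=cv2.connectedComponentsWithStats(cv2.inRange(hsv,(5,150,100),(21,255,255)))
for i in range(1,n):
  if st[i,4]>60: print(st[i],c[i].round(1))
E
python3 -m jog '[{"grip":7,"dx":-10,"dy":0,"dz":2.5,"spin":-10},{"grip":7,"dx":-18,"dy":0,"dz":5,"spin":-20},{"grip":7,"dx":-24,"dy":0.6,"dz":6.5,"spin":-30.8},{"grip":7,"dx":-30,"dy":0.6,"dz":7.7,"spin":-30.8},{"grip":7,"dx":-30,"dy":0.6,"dz":7.7,"spin":-30.8},{"grip":7,"dx":-30,"dy":0.6,"dz":7.7,"spin":-30.8},{"grip":7,"dx":-30,"dy":0.6,"dz":7.7,"spin":-30.8},{"grip":7,"dx":-30,"dy":0.6,"dz":7.7,"spin":-30.8}]' 
python3 - <<'E'
from h import *
a=shot("wrist","w5.png"); go(442,264,220,-26.5)
print(pix("wrist",[[442,264,22],[442,264,62]]))
c=cv2.resize(a[90:290,200:440],None,fx=3,fy=3,interpolation=cv2.INTER_CUBIC); 
b=cv2.resize(cv2.imread("pics/w4.png")[120:320,260:380],None,fx=3,fy=3)[:, :]
cv2.imwrite("pics/w5c.png",c); 
E
```

```text
[[321.27529922 201.27527054]
 [321.27602785 191.00002277]]
[314 185  16  23 162] [321.2 194.5]
clock: 10.1
eef_pos: [442.1, 263.2, 217.4]
eef_rot: [-1.571, -0.0, -0.465]
wrist_force: [0.6, -0.5, 0.4]
finger_gap: 70.1
dx -0.04 dy -0.26 dz 0.07 spin -0.1 [442.1 263.2 217.4] [-90.    -0.   -26.65]
[[321.46399744 175.91837585]
 [321.41802059 183.58083476]]
```

View pics/w5c.png

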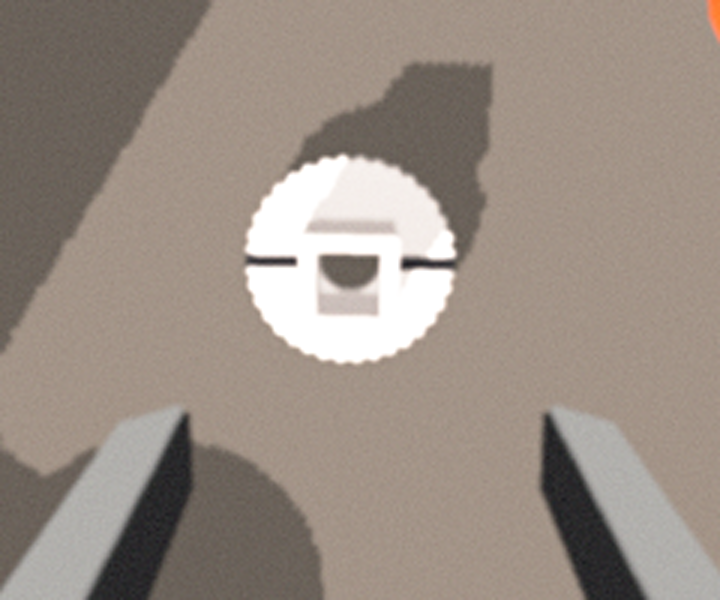

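```bash
python3 - <<'E'
from h import *
f=lambda u,v,z:at_z("wrist",200+u/3,90+v/3,z)
a,b=f(246,261,22),f(456,265,22); d=b-a; print(a,b,(a+b)/2,np.degrees(np.arctan2(d[1],d[0])), np.hypot(*d[:2])); print(f(351,259,22),f(349.5,285,62))
p=f(351,259.5,22); go(p[0],p[1],35.5,-27.7)
E
```

```text
[400.24124248 283.47117278  22.        ] [472.61050004 245.45912697  22.        ] [436.42587126 264.46514988  22.        ] -27.710758492314362 81.74487792539611
[437.12355009 265.89036634  22.        ] [436.71470997 264.94335159  62.        ]
dx -0.56 dy 18.19 dz -0.00 spin 1.1 [442.1 263.2 217.4] [-90.    -0.   -26.65]
```

```bash
python3 -m jog '[{"grip":7,"dx":-0.56,"dy":4,"dz":-0.05,"spin":1.1},{"grip":7,"dx":-0.56,"dy":9,"dz":-0.05,"spin":1.1},{"grip":7,"dx":-0.56,"dy":14,"dz":-0.05,"spin":1.1},{"grip":7,"dx":-0.56,"dy":17,"dz":-0.05,"spin":1.1},{"grip":7,"dx":-0.56,"dy":18.1,"dz":-0.05,"spin":1.1},{"grip":7,"dx":-0.56,"dy":18.1,"dz":-0.05,"spin":1.1},{"grip":7,"dx":-0.56,"dy":18.1,"dz":-0.05,"spin":1.1},{"grip":3,"dx":-0.56,"dy":18.1,"dz":-0.05,"spin":1.1},{"grip":2,"dx":-0.56,"dy":18.1,"dz":-0.05,"spin":1.1},{"grip":2,"dx":-0.56,"dy":18.1,"dz":-0.05,"spin":1.1},{"grip":2,"dx":-0.56,"dy":18.1,"dz":-0.05,"spin":1.1},{"grip":2,"dx":-0.56,"dy":18.1,"dz":-0.05,"spin":1.1},{"grip":2,"dx":-0.56,"dy":18.1,"dz":-0.05,"spin":1.1},{"grip":2,"dx":-0.56,"dy":18.1,"dz":-0.05,"spin":1.1}]' 40
python3 - <<'E'
from h import *
go(538.7,-29.8,200,34.5); print(monitor.read_state()["moment"])
E
```

```text
clock: 11.9
eef_pos: [436.3, 266.4, 36.5]
eef_rot: [-1.571, -0.0, -0.482]
wrist_force: [-0.0, -0.2, 2.5]
finger_gap: 33.5
dx 22.81 dy -16.35 dz -21.48 spin -62.1 [436.3 266.4  36.5] [-90.    -0.   -27.64]
[-0.12160776  0.16253633 -0.00643238]
```

```bash
python3 -m jog '[{"grip":2,"dx":0,"dy":-4,"dz":0,"spin":0},{"grip":2,"dx":0,"dy":-9,"dz":0,"spin":0},{"grip":2,"dx":0,"dy":-14,"dz":0,"spin":0},{"grip":2,"dx":2,"dy":-17.4,"dz":-2,"spin":-8},{"grip":2,"dx":6,"dy":-17.4,"dz":-5.5,"spin":-17},{"grip":2,"dx":10,"dy":-17.4,"dz":-9.5,"spin":-26},{"grip":2,"dx":14,"dy":-17.4,"dz":-13,"spin":-35},{"grip":2,"dx":18,"dy":-17.4,"dz":-17,"spin":-44},{"grip":2,"dx":21,"dy":-17.4,"dz":-20,"spin":-53},{"grip":2,"dx":22.8,"dy":-17.4,"dz":-21.5,"spin":-62.1},{"grip":2,"dx":22.8,"dy":-17.4,"dz":-21.5,"spin":-62.1},{"grip":2,"dx":22.8,"dy":-17.4,"dz":-21.5,"spin":-62.1},{"grip":2,"dx":22.8,"dy":-17.4,"dz":-21.5,"spin":-62.1}]'
python3 - <<'E'
from h import *
a=shot("wrist","w6.png"); go(538.7,-29.8,200,34.5)
p=monitor.read_state()["eef_pos"]; print(p,pix("wrist",[p+[0,0,-14.5],[538.7,-29.8,70]]))
c=cv2.resize(a[100:300,200:440],None,fx=3,fy=3,interpolation=cv2.INTER_CUBIC); cv2.imwrite("pics/w6c.png",c)
E
```

```text
clock: 13.52
eef_pos: [538.3, -29.0, 210.5]
eef_rot: [-1.571, 0.0, 0.601]
wrist_force: [-0.6, -0.3, -2.9]
finger_gap: 34.0
dx -0.01 dy 1.05 dz -0.08 spin -0.1 [538.4 -29.1 210.5] [-9.000e+01 -1.000e-02  3.444e+01]
[538.36733358 -29.06325164 210.53713758] [[321.95156313 235.71832147]
 [321.79876035 188.71080547]]
```

View pics/w6c.png

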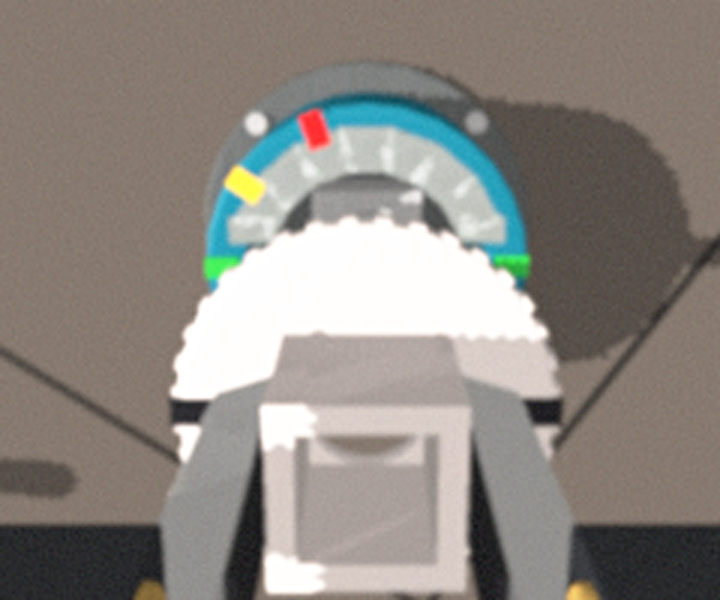

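```bash
python3 -m jog '[{"grip":2,"dx":0,"dy":2,"dz":0,"spin":0},{"grip":2,"dx":0,"dy":5,"dz":0,"spin":0},{"grip":2,"dx":0,"dy":8,"dz":0,"spin":0},{"grip":2,"dx":0,"dy":9.8,"dz":0,"spin":0},{"grip":2,"dx":0,"dy":9.8,"dz":0,"spin":0},{"grip":2,"dx":0,"dy":9.8,"dz":0,"spin":0}]'
python3 - <<'E'
from h import *
go(538.3,-29.1,90.5,34.5)
E
```

```text
clock: 14.32
eef_pos: [538.9, -29.7, 113.4]
eef_rot: [-1.572, -0.001, 0.601]
wrist_force: [-0.0, 0.6, -2.2]
finger_gap: 33.6
dx -0.02 dy 2.29 dz 0.09 spin -0.0 [538.9 -29.7 113.4] [-9.005e+01 -5.000e-02  3.446e+01]
```

```bash
python3 -m jog '[{"grip":2,"dx":0,"dy":0.4,"dz":0.04,"spin":0},{"grip":2,"dx":0,"dy":0.7,"dz":0.04,"spin":0},{"grip":2,"dx":0,"dy":1.0,"dz":0.04,"spin":0},{"grip":2,"dx":0,"dy":1.2,"dz":0.04,"spin":0},{"grip":2,"dx":0,"dy":1.2,"dz":0.04,"spin":0}]'
python3 - <<'E'
from h import *
go(538.3,-29.1,90.5,34.5);print(monitor.read_state()["wrist_force"],monitor.read_state()["moment"])
E
```

```text
clock: 14.95
eef_pos: [538.2, -29.6, 100.3]
eef_rot: [-1.571, 0.0, 0.601]
wrist_force: [0.6, 0.4, -2.2]
finger_gap: 33.6
dx 0.03 dy 0.98 dz 0.04 spin -0.0 [538.2 -29.6 100.3] [-8.999e+01  1.000e-02  3.445e+01]
[ 0.58762204  0.41008801 -2.22120354] [-0.04289648  0.01364623  0.01872024]
```

Lugs are below the rim top with no contact force; continue to the seat.

```bash
python3 -m jog '[{"grip":2,"dx":0,"dy":0.4,"dz":0,"spin":0},{"grip":2,"dx":0,"dy":0.7,"dz":0,"spin":0},{"grip":2,"dx":0,"dy":0.9,"dz":0,"spin":0},{"grip":2,"dx":0,"dy":1.0,"dz":0,"spin":0},{"grip":2,"dx":0,"dy":1.0,"dz":0,"spin":0},{"grip":2,"dx":0,"dy":1.0,"dz":0,"spin":0}]'
python3 - <<'E'
from h import *
go(538.3,-29.1,90.5,34.5);print(monitor.read_state()["wrist_force"],monitor.read_state()["moment"])
E
```

```text
clock: 15.7
eef_pos: [538.4, -29.6, 90.5]
eef_rot: [-1.571, -0.0, 0.601]
wrist_force: [-0.5, -0.4, -0.0]
finger_gap: 33.4
dx 0.02 dy 0.00 dz 0.04 spin -0.0 [538.4 -29.6  90.5] [-9.001e+01 -1.000e-02  3.445e+01]
[-0.50387151 -0.44159501 -0.03586228] [ 0.00042358  0.09472388 -0.02688549]
```

```bash
python3 -m jog '[{"grip":2,"dx":0,"dy":0.05,"dz":0,"spin":0},{"grip":2,"dx":0,"dy":0.05,"dz":0,"spin":0},{"grip":2,"dx":0.01,"dy":0.05,"dz":0,"spin":4},{"grip":2,"dx":0.01,"dy":0.05,"dz":0,"spin":8},{"grip":2,"dx":0.02,"dy":0.05,"dz":0,"spin":12},{"grip":2,"dx":0.02,"dy":0.05,"dz":0,"spin":16},{"grip":2,"dx":0.03,"dy":0.05,"dz":-0.01,"spin":20},{"grip":2,"dx":0.04,"dy":0.05,"dz":-0.02,"spin":24},{"grip":2,"dx":0.04,"dy":0.05,"dz":-0.02,"spin":28},{"grip":2,"dx":0.05,"dy":0.05,"dz":-0.02,"spin":31},{"grip":2,"dx":0.05,"dy":0.05,"dz":-0.02,"spin":33},{"grip":2,"dx":0.05,"dy":0.05,"dz":-0.02,"spin":35},{"grip":2,"dx":0.05,"dy":0.05,"dz":-0.02,"spin":35},{"grip":2,"dx":0.05,"dy":0.05,"dz":-0.02,"spin":35},{"grip":2,"dx":0.05,"dy":0.05,"dz":-0.02,"spin":35},{"grip":2,"dx":0.05,"dy":0.05,"dz":-0.02,"spin":35}]' 50
python3 - <<'E'
from h import *
a=shot("wrist","w7.png"); go(538.3,-29.1,90.5,-0.5);print(monitor.read_state()["wrist_force"],monitor.read_state()["moment"])
b=shot("side","s7.png")
c=cv2.resize(a[130:330,220:420],None,fx=2.9,fy=2.9,interpolation=cv2.INTER_CUBIC); d=cv2.resize(b[140:270,260:370],(490,580),interpolation=cv2.INTER_CUBIC)[:, :]
d=cv2.resize(b[165:260,280:350],None,fx=3,fy=3); d=cv2.copyMakeBorder(d,0,580-d.shape[0],0,0,0); cv2.imwrite("pics/f7.png",np.hstack([c,d]))
E
```

```text
clock: 17.7
eef_pos: [539.2, -29.2, 90.5]
eef_rot: [-1.571, -0.001, -0.009]
wrist_force: [-0.7, 2.7, 5.1]
finger_gap: 33.4
dx -0.08 dy 0.00 dz 0.01 spin -0.0 [539.1 -29.2  90.5] [-8.998e+01 -5.000e-02 -5.300e-01]
[-2.01212802  2.61704272  5.29722311] [0.37232184 0.44365815 0.02158525]
```

View pics/f7.png

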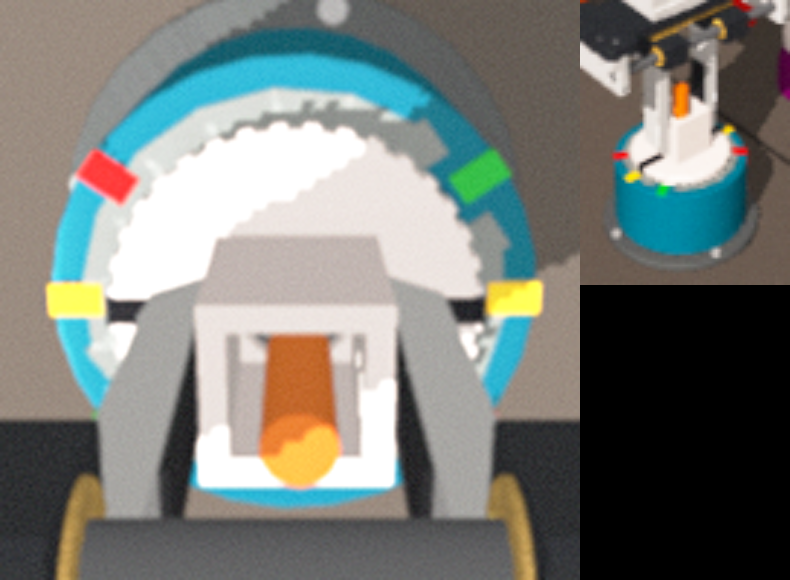

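```bash
python3 -m jog '[{"grip":2,"dx":0,"dy":0,"dz":0,"spin":0},{"grip":2,"dx":0,"dy":0,"dz":0,"spin":0},{"grip":2,"dx":0,"dy":0,"dz":0,"spin":0},{"grip":2,"dx":0,"dy":0,"dz":0,"spin":0},{"grip":2,"dx":0,"dy":0,"dz":0,"spin":0},{"grip":2,"dx":0,"dy":0,"dz":0,"spin":0}]' 50
python3 - <<'E'
from h import *
s=monitor.read_state(); print(s["moment"],s["finger_gap"],s["qd"].round(3))
a=shot("wrist","w8.png"); o=cv2.imread("pics/w7.png"); print("frame diff",cv2.absdiff(a,o)[130:300,220:420].mean())
print(ticket.sign_off())
E
```

```text
clock: 18.55
eef_pos: [539.1, -29.2, 90.5]
eef_rot: [-1.571, -0.001, -0.009]
wrist_force: [-1.5, 2.4, 4.9]
finger_gap: 33.3
[0.32353585 0.48610676 0.0514855 ] 33.29910402420412 [-0.     0.    -0.     0.001  0.     0.   ]
frame diff 2.2159705882352942
the job is handed in; nothing more can be done
None
```

I seated the small stirrer in the pot's bore and released it. I then lowered the lid over it through the notches, twisted it 35° clockwise to the yellow marks, and handed the job in at 18.6 s still gripping it.

**What the last checks showed:**
- **Stirrer:** from above after release, it stood where it should, about 0 mm off sideways. It went into the bore with almost no contact force.
- **Lid:** the black pointers line up with the yellow marks, and the side view shows the disc on the rim. Measured height matches the lid's seat, and the lid stayed well short of the red marks.
- **Grip and steadiness:** the arm was at rest, with a finger opening of 33.3 mm on the 34 mm chimney and grip set to 50 N.
- **Jars:** I did not check them in a picture after moving. All moves stayed well above or clear of them.

**What disagreed:**
- The side camera's first position for the pot was about 6 mm off the wrist and scene cameras, so I used the wrist camera.
- The measured twisting moment was only 0.02 to 0.05 N m, below the expected 0.11 from the spring ring. I put that down to friction and sensor noise, since the pointer position agreed with the commanded turn.
- A steady sideways force of about 3 N and a 5 N upward force remained on the gripper at the end, from the lid bearing lightly on the rim and mouth.

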